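# Set the straightedge against the stage pins

## Task

Slide the long straightedge across the bench, without lifting it, until its long edge comes up against both steel pins at the front of the grey specimen plate. Leave it lying there flat and let go; do not disturb the glass dish on the plate.

Things in the scene. Friction and masses are not known exactly. Their poses are not given: they have to be found in the camera images.
- straightedge_mid (a point): Long straightedge: flat dark metal blade 260 x 50 x 5 mm on the bench, with a black upright grip rib along its middle, 90 mm long, 14 mm wide, its top 51 mm above the bench; 0.2 kg, loose. Point: middle of the rib, 28 mm above the bench, over the blade's centre. y runs along the blade, x across it (long edges at 25 mm), z up. A similar one only 110 mm long is not wanted.
- pin_left (a point): Left pin (larger y) of two dark upright round steel pins, 14 mm in diameter, 22 mm high, at the robot-side edge of the fixed grey plate (4 mm thick, 144 x 200 mm). Point: centre of its top. The pins jut out, so a blade pushed from the robot's side meets them before the plate; touching both, its centre line is 32 mm from the line of pin centres, on the robot's side.
- pin_right (a point): The right one (smaller y) of the two steel stop pins, equal to the left one and 120 mm from it. The point is the centre of its top.
- dish: A closed round glass dish with green contents, 88 mm in diameter and 18 mm high, standing loose on the grey plate behind the left pin. The origin is the centre of its underside. It is to stay where it is.

How it is judged:
On the way:
1. the straightedge touches the pins of the plate (contact force between straightedge and stage_plate above 0.3 N), for 0.02 s.
At the end, for the whole second after the job is handed in: The straightedge lies flat on the bench, at rest, with a long edge against the two pins: both pins stand beside the length of the blade and neither is more than 12 mm from the edge (((x of pin_left in the frame of straightedge_mid between 0.022 and 0.044 m and x of pin_right in the frame of straightedge_mid between 0.022 and 0.044 m) or (x of pin_left in the frame of straightedge_mid between -0.044 and -0.022 m and x of pin_right in the frame of straightedge_mid between -0.044 and -0.022 m)) and y of pin_left in the frame of straightedge_mid between -0.13 and 0.13 m and y of pin_right in the frame of straightedge_mid between -0.13 and 0.13 m and height (world z) of straightedge_mid below 0.032 m and angle between straightedge_mid's own z axis and vertical below 0.1 rad and linear speed of straightedge below 0.01 m/s); the robot touches nothing.
It fails at once if the straightedge is lifted more than 25 mm off the bench (height (world z) of straightedge_mid above 0.053 m).
It fails at once if the glass dish is moved more than 20 mm (distance of dish from where it was at the start of the episode above 0.02 m).
It also fails if it takes over 35 s, if anything falls off the work surface, if the arm or the gripper's body presses on something with over 40 N, if the wrist force passes 120 N, or if a joint passes its speed limit or range.

## Robot

A 6-joint arm with a two-finger parallel gripper is mounted at the origin on the work surface. World frame = base frame: x ahead of the robot, y to its left, z up, the work surface at z = 0. Lengths are in m, angles in rad, forces in N, time in s.
With the tool pointing down it reaches from about 0.325 to 0.85 m from the base axis. Payload 4.4 kg.
Tool frame: the origin (TCP) lies between the finger pads; the fingertips stand 19 mm ahead of it and the grasp point (between the pads) is the TCP; z points along the fingers, y is the direction in which the jaws open and shut (so a half turn about z gives the same grasp; the last joint's range is limited). The gripper opens to 94 mm and grips with 3 to 60 N. Pads are 16 mm wide; open, the fingers measure 119 mm over their backs; the gripper's body (75 mm by 177 mm) begins 78 mm behind the grasp point.
Start: joints at [-1.395, 0.207, 1.542, -0, 1.393, -0.15], TCP at [0.185, -0.545, 0.224] pointing down, gripper open.
Joint ranges: [-2.73, 2.73], [-0.86, 2.22], [0.23, 2.46], [-1.11, 4.25], [0.08, 2.63], [-2.82, 2.82]. Speed limits (rad/s): [2.79, 2.79, 3.14, 3.14, 3.14, 3.14].

## Interface

Orientations are given as a rotation vector (axis times angle).
In Python, from bench import get_state, snapshot, get_calibration, hand_in gives the robot as it stands.
- The arm moves only by the tool move_arm, never from a script. Its argument "moves" is a list of rows, each an object of numbers: "x", "y", "z": the shift along the world's x, y, z in mm; "rx", "ry", "rz": the turn, a rotation vector about the world's x, y, z in rad. In form: [{"x": .., "y": .., "z": .., "rx": .., "ry": .., "rz": ..}, ...]. A call has 1 to 20 rows; each row shifts and turns the commanded pose from where the row before left it; what a row does not reach is not made up. A row lasts 1/8 s, in which the tool goes at most 62.5 mm and 10.7 degrees, less where a joint would pass 70% of its speed; a pose out of reach is approached as far as the arm can. A call with a gripper value outside its range is refused whole. "hand" is the finger opening in mm, from 0 to 94, set as the call begins (left out, the last holds). The fingers move at their own pace and stop on an object; "force" is the grip in N (left out, the last holds). Time passes only in rows, so rows that do not move let the fingers close. It gives the time, the measured TCP pose, the force and the opening at its end, in the units of the state.
- get_state(): the state, without advancing time (a new reading comes with each control period).
- snapshot(name): name is "scene" or "side" or "wrist"; returns the picture (480x640x3 uint8, red, green, blue); there is no depth.
- get_calibration(name): a dict with "mtx" (3x3 intrinsics, pixels), "extrinsics" (4x4, takes a point from camera to world coordinates). Camera axes: x right, y up, looking along -z (the intrinsics and any distortion apply to the point x, -y, -z); pixel columns grow to the right and rows downward; lengths in m; the calibration is good to about 2 mm. A picture is of the moment at which its call begins: read the wrist's pose just before it. get_calibration takes no time and is no camera call; for the wrist camera it gives the pose at the moment of the call.
- hand_in(): hands the job in, once; it reports no verdict.
The state is a dict: "t": time; "joints": joint angles; "qvel": joint speeds; "tau": joint torques, N m; "position": TCP position; "eef_rot": TCP orientation; "wrist_force": force on the tool from outside, world axes, zero at the start; "torque": the same for the moment, N m; "finger_gap": finger opening in m.
Only numpy, scipy, OpenCV 4.12 (cv2) and the standard library are available. Lean on these libraries where they do the work, as an engineer would, in place of code of your own. Each camera call takes 0.05 s, during which the arm holds its last target. There are 200 camera calls.

## Working session

There is one attempt and no reset: what is moved stays moved. The work goes in short steps, Python scripts to look and compute and a tool call to move; the robot and the scene stay as the last step left them, time stands still between calls to the robot, and variables do not carry over. Pictures are saved under pics/ and viewed, about 8 in all and at most 12, crops included, and the job is handed in when it is done.

Besides the shell and the picture viewer there is one more tool, called after "Request:" by a JSON object that holds its "method" and its "body". move_arm: Moves the arm, as the interface text tells. Its arguments: {"type":"object","properties":{"moves":{"type":"array"},"hand":{"type":"number"},"force":{"type":"number"}},"required":["moves"]}

```bash
mkdir -p pics; cat > h.py <<'E'
import numpy as np, cv2
from bench import *
def cast(name,uv,z,c=None):
    c=c or get_calibration(name); K=np.array(c["mtx"]);T=np.array(c["extrinsics"])
    uv=np.atleast_2d(np.float64(uv))
    d=np.c_[(uv[:,0]-K[0,2])/K[0,0],-(uv[:,1]-K[1,2])/K[1,1],-np.ones(len(uv))]@T[:3,:3].T
    o=T[:3,3]; return o+d*((z-o[2])/d[:,2])[:,None]
def save(n,name):
    im=snapshot(n); cv2.imwrite(f"pics/{name}.png",im[:,:,::-1]); return im
E
python3 - <<'E'
from h import *
for n in("scene","side"):
    save(n,n+"0"); c=get_calibration(n); print({k:np.round(v,3).tolist() if not isinstance(v,str) else v for k,v in c.items()})
print(get_state())
E
```

```text
{'mtx': [[470.591, 0.0, 323.339], [0.0, 470.591, 234.384], [0.0, 0.0, 1.0]], 'extrinsics': [[0.346, -0.779, 0.523, 0.893], [0.938, 0.286, -0.195, -0.12], [0.003, 0.558, 0.83, 0.587], [0.0, 0.0, 0.0, 1.0]]}
{'mtx': [[509.445, 0.0, 322.111], [0.0, 509.445, 239.426], [0.0, 0.0, 1.0]], 'extrinsics': [[0.709, 0.349, -0.613, 0.2], [-0.706, 0.346, -0.619, -0.366], [-0.003, 0.871, 0.491, 0.378], [0.0, 0.0, 0.0, 1.0]]}
{'t': 0.1, 'joints': array([-1.39450946e+00,  2.07339186e-01,  1.54271887e+00,  1.89069153e-05,
        1.39350132e+00, -1.50513038e-01]), 'qvel': array([ 0.00070092, -0.00140012, -0.00396956, -0.00057461,  0.00035946,
       -0.00077705]), 'tau': array([-2.41747757e-04, -3.71862316e+01, -2.82294130e+01,  6.99956808e-02,
        3.11950722e-02, -6.82153905e-05]), 'position': array([ 0.18445603, -0.54392675,  0.22344812]), 'eef_rot': array([-3.09780660e+00, -5.10729689e-01,  1.05781134e-05]), 'wrist_force': array([ 0.16886946, -0.74861259, -0.19260345]), 'torque': array([0.03133997, 0.01712332, 0.01520556]), 'finger_gap': 0.09396487570568728}
```

View pics/scene0.png

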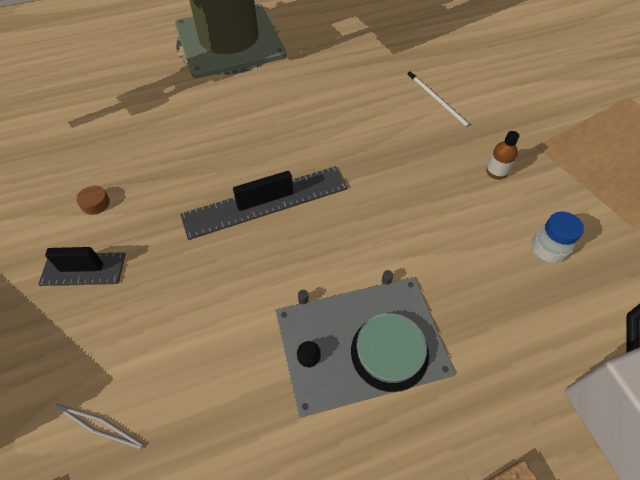

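View pics/side0.png

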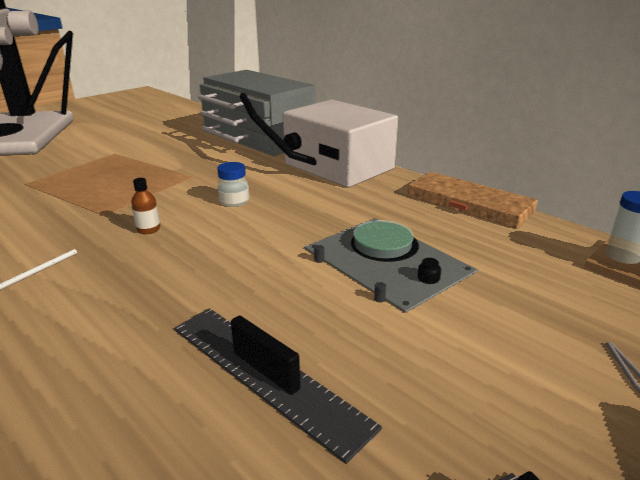

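The scene view shows the long blade with corners near (181,214), (189,238), (347,187) and (338,168), and pin tops near (303,293) and (387,273). In the side view the blade corners are near (175,328), (209,309), (380,428) and (347,460), with pin tops near (319,248) and (380,286).

```bash
python3 - <<'E'
from h import *
P={"scene":dict(bl=[(181,214),(189,238),(347,187),(338,168)],pin=[(387,273),(303,293)]),
"side":dict(bl=[(347,460),(380,428),(209,309),(175,328)],pin=[(319,248),(380,286)])}
ims={n:cv2.imread(f"pics/{n}0.png") for n in P}
for n,p in P.items():
    g=cv2.cvtColor(ims[n],cv2.COLOR_BGR2GRAY)
    b=cast(n,p["bl"],.005); q=cast(n,p["pin"],.022)
    print(n,"corners",np.round(b[:,:2],4).tolist(),"ctr",b.mean(0).round(4))
    for s in ((b[2]-b[1]),(b[3]-b[0])): print(" len",np.linalg.norm(s).round(4),"dir deg from y",np.degrees(np.arctan2(-s[0],s[1])).round(2))
    s=q[0]-q[1];print(" pins",q.round(4).tolist(),"len",np.linalg.norm(s).round(4),np.degrees(np.arctan2(-s[0],s[1])).round(2))
a=cv2.resize(ims["scene"][255:315,280:410],None,fx=5,fy=5,interpolation=cv2.INTER_NEAREST)
b=cv2.resize(ims["side"][235:305,290:420],None,fx=4,fy=4,interpolation=cv2.INTER_NEAREST)
b=cv2.copyMakeBorder(b,0,0,0,a.shape[1]-b.shape[1],0)
cv2.imwrite("pics/pins.png",np.vstack([a,b]))
E
```

```text
scene corners [[0.4161, -0.1746], [0.4641, -0.1718], [0.454, 0.0842], [0.4114, 0.0854]] ctr [ 0.4364 -0.0442  0.005 ]
 len 0.2563 dir deg from y 2.26
 len 0.2601 dir deg from y 1.04
 pins [[0.6272, 0.073, 0.022], [0.6164, -0.0449, 0.022]] len 0.1185 -5.26
side corners [[0.4138, -0.179], [0.4591, -0.1775], [0.4503, 0.0802], [0.4027, 0.0776]] ctr [ 0.4315 -0.0497  0.005 ]
 len 0.2578 dir deg from y 1.95
 len 0.2569 dir deg from y 2.47
 pins [[0.625, 0.0688, 0.022], [0.613, -0.0497, 0.022]] len 0.1191 -5.76
```

View pics/pins.png

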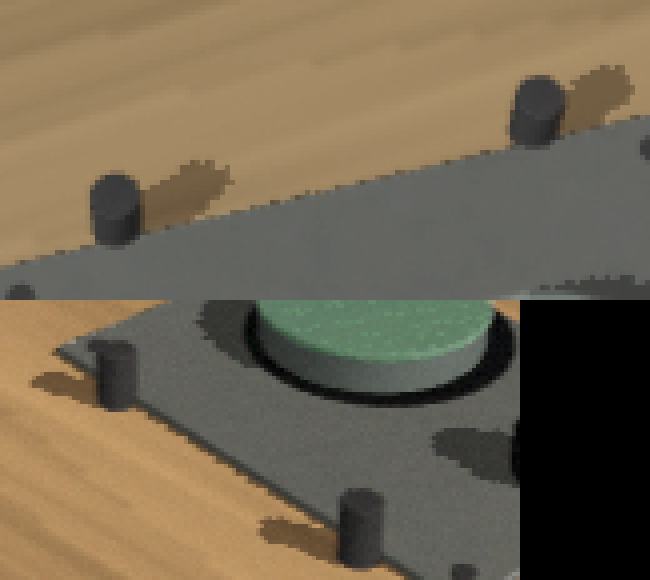

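Pins: about (0.627, 0.071) left and (0.615, −0.047) right, line at −5.5°. Blade: centre about (0.434, −0.047), yaw +2°. I'll move above the rib with the jaw axis across the blade.

Request:
{"method": "move_arm", "body": {"moves": [{"x": 25, "y": 50, "rz": 0.128}, {"x": 25, "y": 50, "rz": 0.128}, {"x": 25, "y": 50, "rz": 0.128}, {"x": 25, "y": 50, "rz": 0.128}, {"x": 25, "y": 50, "rz": 0.128}, {"x": 25, "y": 50, "rz": 0.128}, {"x": 25, "y": 50, "rz": 0.128}, {"x": 25, "y": 50, "rz": 0.128}, {"x": 25, "y": 50, "rz": 0.128}, {"x": 25, "y": 50, "rz": 0.128}, {}, {}], "hand": 80, "force": 20}}

```text
invalid input
```

```bash
python3 - <<'E'
from h import *
s=get_state();print(s["position"],s["eef_rot"],s["joints"].round(3))
c=get_calibration("wrist");save("wrist","w1");print(np.array(c["extrinsics"]).round(3).tolist(),np.array(c["mtx"]).round(1).tolist())
E
```

```text
[ 0.18445603 -0.54392675  0.22344812] [-3.09780660e+00 -5.10729689e-01  1.05781134e-05] [-1.395  0.207  1.543  0.     1.394 -0.151]
[[0.32, 0.908, 0.27, 0.264], [-0.947, 0.308, 0.089, -0.517], [-0.002, -0.284, 0.959, 0.383], [0.0, 0.0, 0.0, 1.0]] [[367.7, 0.0, 315.7], [0.0, 367.7, 241.4], [0.0, 0.0, 1.0]]
```

View pics/w1.png

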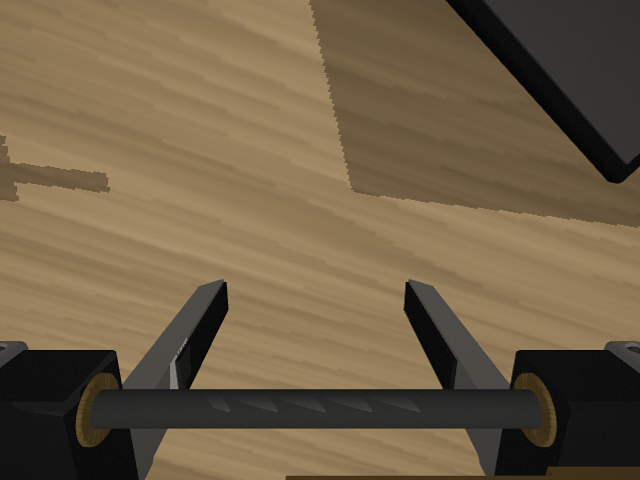

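The wrist view at the start pose shows only bare bench, because the move was refused. The probable cause is that rows need all six keys, so I'll retry with full rows.

Request:
{"method": "move_arm", "body": {"moves": [{"x": 25, "y": 50, "z": 0, "rx": 0, "ry": 0, "rz": 0.128}, {"x": 25, "y": 50, "z": 0, "rx": 0, "ry": 0, "rz": 0.128}, {"x": 25, "y": 50, "z": 0, "rx": 0, "ry": 0, "rz": 0.128}, {"x": 25, "y": 50, "z": 0, "rx": 0, "ry": 0, "rz": 0.128}, {"x": 25, "y": 50, "z": 0, "rx": 0, "ry": 0, "rz": 0.128}, {"x": 25, "y": 50, "z": 0, "rx": 0, "ry": 0, "rz": 0.128}, {"x": 25, "y": 50, "z": 0, "rx": 0, "ry": 0, "rz": 0.128}, {"x": 25, "y": 50, "z": 0, "rx": 0, "ry": 0, "rz": 0.128}, {"x": 25, "y": 50, "z": 0, "rx": 0, "ry": 0, "rz": 0.128}, {"x": 25, "y": 50, "z": 0, "rx": 0, "ry": 0, "rz": 0.128}, {"x": 0, "y": 0, "z": 0, "rx": 0, "ry": 0, "rz": 0}, {"x": 0, "y": 0, "z": 0, "rx": 0, "ry": 0, "rz": 0}], "hand": 80, "force": 20}}

```text
t: 1.65
position: [0.4342, -0.0447, 0.2241]
eef_rot: [-2.181, -2.261, 0.001]
wrist_force: [-0.3, 0.4, 0.3]
finger_gap: 0.0795
```

```bash
python3 - <<'E'
from h import *
from scipy.spatial.transform import Rotation as R
s=get_state();print(s["position"],R.from_rotvec(s["eef_rot"]).as_matrix().round(3).tolist(),s["joints"].round(3))
import json
c=get_calibration("wrist");save("wrist","w2");json.dump({k:np.array(v).tolist() for k,v in c.items() if k in("mtx","extrinsics")},open("w2.json","w"))
E
```

```text
[ 0.43416158 -0.04469786  0.2241321 ] [[-0.036, 0.999, -0.001], [0.999, 0.036, -0.0], [-0.0, -0.001, -1.0]] [-3.010e-01 -9.700e-02  1.861e+00 -1.000e-03  1.378e+00 -3.370e-01]
```

View pics/w2.png

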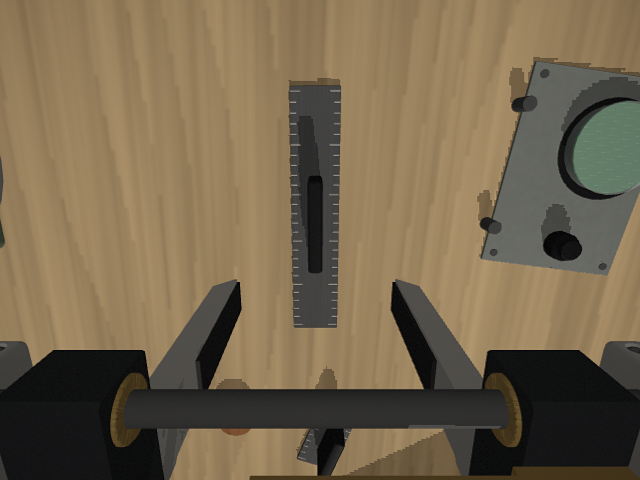

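The wrist view shows the blade with corners (289,86), (340,86), (337,327) and (295,327). The rib top runs from (315,177) to (315,272). Pin tops are near (531,103) for the left and (495,226) for the right.

```bash
python3 - <<'E'
from h import *
import json
c=json.load(open("w2.json"))
b=cast("",[(295,327),(337,327),(340,86),(289,86)],.005,c);q=cast("",[(531,103),(495,226)],.022,c);r=cast("",[(315,272),(315,177)],.051,c)
print(b.round(4).tolist(),b.mean(0).round(4))
for n,s in dict(e1=b[2]-b[1],e2=b[3]-b[0],pin=q[0]-q[1],rib=r[1]-r[0]).items():print(n,np.linalg.norm(s).round(4),np.degrees(np.arctan2(-s[0],s[1])).round(2))
print(q.round(4).tolist(),r.round(4).tolist(),r.mean(0))
E
```

```text
[[0.4153, -0.1775, 0.005], [0.4638, -0.1757, 0.005], [0.4533, 0.082, 0.005], [0.4046, 0.0803, 0.005]] [ 0.4343 -0.0477  0.005 ]
e1 0.2579 2.34
e2 0.258 2.39
pin 0.1182 -6.23
rib 0.0912 2.0
[[0.6293, 0.0718, 0.022], [0.6165, -0.0457, 0.022]] [[0.4356, -0.0908, 0.051], [0.4324, 0.0004, 0.051]] [ 0.43396006 -0.04522473  0.051     ]
```

All three views agree to a few mm. I'll descend on the rib and close.

Request:
{"method": "move_arm", "body": {"moves": [{"x": 0, "y": 0, "z": -25, "rx": 0, "ry": 0, "rz": 0}, {"x": 0, "y": 0, "z": -25, "rx": 0, "ry": 0, "rz": 0}, {"x": 0, "y": 0, "z": -25, "rx": 0, "ry": 0, "rz": 0}, {"x": 0, "y": 0, "z": -25, "rx": 0, "ry": 0, "rz": 0}, {"x": 0, "y": 0, "z": -25, "rx": 0, "ry": 0, "rz": 0}, {"x": 0, "y": 0, "z": -25, "rx": 0, "ry": 0, "rz": 0}, {"x": 0, "y": 0, "z": -20, "rx": 0, "ry": 0, "rz": 0}, {"x": 0, "y": 0, "z": -12, "rx": 0, "ry": 0, "rz": 0}, {"x": 0, "y": 0, "z": -8, "rx": 0, "ry": 0, "rz": 0}, {"x": 0, "y": 0, "z": 0, "rx": 0, "ry": 0, "rz": 0}, {"x": 0, "y": 0, "z": 0, "rx": 0, "ry": 0, "rz": 0}], "hand": 60}}

```text
t: 3.08
position: [0.4352, -0.0449, 0.0351]
eef_rot: [2.18, 2.26, 0.001]
wrist_force: [0.7, -0.8, -0.2]
finger_gap: 0.06
```

Request:
{"method": "move_arm", "body": {"moves": [{"x": 0, "y": 0, "z": 0, "rx": 0, "ry": 0, "rz": 0}, {"x": 0, "y": 0, "z": 0, "rx": 0, "ry": 0, "rz": 0}, {"x": 0, "y": 0, "z": 0, "rx": 0, "ry": 0, "rz": 0}, {"x": 0, "y": 0, "z": 0, "rx": 0, "ry": 0, "rz": 0}, {"x": 0, "y": 0, "z": 0, "rx": 0, "ry": 0, "rz": 0}, {"x": 0, "y": 0, "z": 0, "rx": 0, "ry": 0, "rz": 0}, {"x": 0, "y": 0, "z": 0, "rx": 0, "ry": 0, "rz": 0}, {"x": 0, "y": 0, "z": 0, "rx": 0, "ry": 0, "rz": 0}], "hand": 5, "force": 20}}

```text
t: 4.08
position: [0.4342, -0.0445, 0.0344]
eef_rot: [-2.181, -2.261, 0.001]
wrist_force: [-1.9, 0.8, 2.9]
finger_gap: 0.0139
```

Gripped, with an opening of 13.9 mm. I'll slide and turn to about 8 mm short of the pins.

Request:
{"method": "move_arm", "body": {"moves": [{"x": 6, "y": 2, "z": 0, "rx": 0, "ry": 0, "rz": 0}, {"x": 10, "y": 4, "z": 0, "rx": 0, "ry": 0, "rz": -0.014}, {"x": 13, "y": 5, "z": 0, "rx": 0, "ry": 0, "rz": -0.014}, {"x": 13, "y": 5, "z": 0, "rx": 0, "ry": 0, "rz": -0.014}, {"x": 13, "y": 5, "z": 0, "rx": 0, "ry": 0, "rz": -0.014}, {"x": 13, "y": 5, "z": 0, "rx": 0, "ry": 0, "rz": -0.014}, {"x": 13, "y": 5, "z": 0, "rx": 0, "ry": 0, "rz": -0.014}, {"x": 13, "y": 5, "z": 0, "rx": 0, "ry": 0, "rz": -0.014}, {"x": 13, "y": 5, "z": 0, "rx": 0, "ry": 0, "rz": -0.014}, {"x": 13, "y": 5, "z": 0, "rx": 0, "ry": 0, "rz": -0.014}, {"x": 12, "y": 5, "z": 0, "rx": 0, "ry": 0, "rz": -0.014}, {"x": 10, "y": 4, "z": 0, "rx": 0, "ry": 0, "rz": 0}, {"x": 6, "y": 3, "z": 0, "rx": 0, "ry": 0, "rz": 0}, {"x": 0, "y": 0, "z": 0, "rx": 0, "ry": 0, "rz": 0}, {"x": 0, "y": 0, "z": 0, "rx": 0, "ry": 0, "rz": 0}]}}

```text
t: 5.95
position: [0.583, 0.0136, 0.0345]
eef_rot: [2.333, 2.102, 0.002]
wrist_force: [0.6, 0.6, -0.3]
finger_gap: 0.0138
```

```bash
python3 - <<'E'
from h import *
a=save("scene","s2");b=save("side","d2")
A=cv2.resize(a[190:330,180:480],None,fx=2.6,fy=2.6);B=cv2.resize(b[190:350,180:480],None,fx=1.4,fy=1.4)
B=cv2.copyMakeBorder(B,0,0,0,A.shape[1]-B.shape[1],0)
cv2.imwrite("pics/c2.png",np.vstack([A,B])[:,:,::-1]); print(get_state()["position"],get_state()["wrist_force"])
E
```

```text
[0.58264825 0.01347789 0.03446098] [ 1.05882384  0.22520508 -0.55009764]
```

View pics/c2.png

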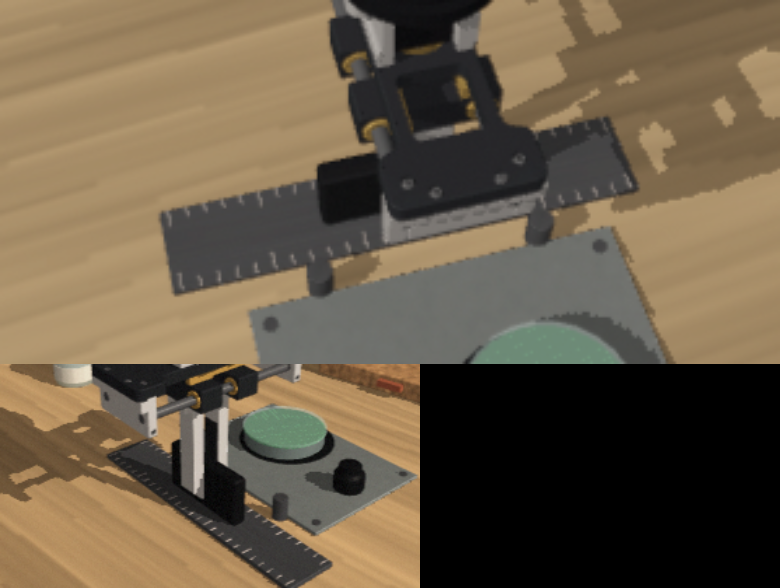

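The blade lies flat a few mm short of both pins (crop: pin tops near (320,262) and (540,220)) and is nearly parallel to the pin line. I'll creep forward and watch the force.

Request:
{"method": "move_arm", "body": {"moves": [{"x": 1, "y": 0, "z": 0, "rx": 0, "ry": 0, "rz": 0}, {"x": 1, "y": 0, "z": 0, "rx": 0, "ry": 0, "rz": 0}, {"x": 1, "y": 0, "z": 0, "rx": 0, "ry": 0, "rz": 0}, {"x": 1, "y": 0, "z": 0, "rx": 0, "ry": 0, "rz": 0}, {"x": 0.5, "y": 0, "z": 0, "rx": 0, "ry": 0, "rz": 0}, {"x": 0, "y": 0, "z": 0, "rx": 0, "ry": 0, "rz": 0}], "force": 12}}

```text
t: 6.8
position: [0.587, 0.0134, 0.0344]
eef_rot: [-2.334, -2.103, 0.0]
wrist_force: [-3.8, 0.4, 3.1]
finger_gap: 0.0141
```

Request:
{"method": "move_arm", "body": {"moves": [{"x": 1, "y": 0, "z": 0, "rx": 0, "ry": 0, "rz": 0}, {"x": 1, "y": 0, "z": 0, "rx": 0, "ry": 0, "rz": 0}, {"x": 0, "y": 0, "z": 0, "rx": 0, "ry": 0, "rz": 0}]}}

```text
t: 7.18
position: [0.5893, 0.0134, 0.0344]
eef_rot: [2.334, 2.103, 0.001]
wrist_force: [-2.8, -0.5, 2.3]
finger_gap: 0.0137
```

Request:
{"method": "move_arm", "body": {"moves": [{"x": 1, "y": 0, "z": 0, "rx": 0, "ry": 0, "rz": 0}, {"x": 1, "y": 0, "z": 0, "rx": 0, "ry": 0, "rz": 0}, {"x": 0, "y": 0, "z": 0, "rx": 0, "ry": 0, "rz": 0}]}}

```text
t: 7.55
position: [0.59, 0.0134, 0.0345]
eef_rot: [-2.332, -2.102, 0.003]
wrist_force: [-6.0, -0.5, 6.0]
finger_gap: 0.0137
```

```bash
python3 - <<'E'
from h import *
a=save("scene","s3");b=save("side","d3")
A=cv2.resize(a[220:310,230:430],None,fx=3.9,fy=3.9);B=cv2.resize(b[250:310,320:440],None,fx=4,fy=4)
B=cv2.copyMakeBorder(B,0,0,0,A.shape[1]-B.shape[1],0)
cv2.imwrite("pics/c3.png",np.vstack([A,B])[:,:,::-1]); s=get_state();print(s["position"],s["wrist_force"],s["torque"])
E
```

```text
[0.58995768 0.0134048  0.03448677] [-6.82029366 -0.70964802  6.1628754 ] [-0.01381244  1.07167803 -0.03720316]
```

View pics/c3.png

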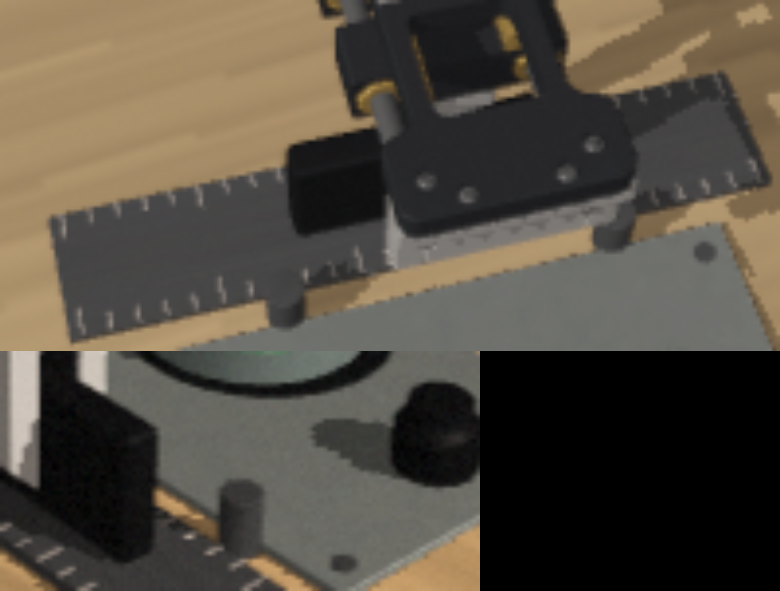

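The arm has stalled against about 6–7 N, and the crop shows the blade edge against both pins (about (285,300) and (612,235)). I'll press slightly more, then back off the preload and open.

Request:
{"method": "move_arm", "body": {"moves": [{"x": 1, "y": 0, "z": 0, "rx": 0, "ry": 0, "rz": 0}, {"x": 0.5, "y": 0, "z": 0, "rx": 0, "ry": 0, "rz": 0}, {"x": 0, "y": 0, "z": 0, "rx": 0, "ry": 0, "rz": 0}, {"x": 0, "y": 0, "z": 0, "rx": 0, "ry": 0, "rz": 0}]}}

```text
t: 8.15
position: [0.5901, 0.0134, 0.0346]
eef_rot: [-2.331, -2.101, 0.007]
wrist_force: [-9.4, -0.8, 9.8]
finger_gap: 0.0136
```

Request:
{"method": "move_arm", "body": {"moves": [{"x": -1, "y": 0, "z": 0, "rx": 0, "ry": 0, "rz": 0}, {"x": -1, "y": 0, "z": 0, "rx": 0, "ry": 0, "rz": 0}, {"x": 0, "y": 0, "z": 0, "rx": 0, "ry": 0, "rz": 0}]}}

```text
t: 8.52
position: [0.5899, 0.0134, 0.0344]
eef_rot: [-2.333, -2.102, 0.002]
wrist_force: [-6.0, 0.2, 5.6]
finger_gap: 0.0141
```

Request:
{"method": "move_arm", "body": {"moves": [{"x": 0, "y": 0, "z": 0, "rx": 0, "ry": 0, "rz": 0}, {"x": 0, "y": 0, "z": 0, "rx": 0, "ry": 0, "rz": 0}, {"x": 0, "y": 0, "z": 0, "rx": 0, "ry": 0, "rz": 0}, {"x": 0, "y": 0, "z": 0, "rx": 0, "ry": 0, "rz": 0}, {"x": 0, "y": 0, "z": 0, "rx": 0, "ry": 0, "rz": 0}, {"x": 0, "y": 0, "z": 0, "rx": 0, "ry": 0, "rz": 0}], "hand": 40}}

```text
t: 9.28
position: [0.5906, 0.0134, 0.0345]
eef_rot: [2.334, 2.103, 0.0]
wrist_force: [0.8, -0.3, 0.6]
finger_gap: 0.0402
```

Released. Next I'll go straight up, then back toward the robot to clear the view.

Request:
{"method": "move_arm", "body": {"moves": [{"x": 0, "y": 0, "z": 8, "rx": 0, "ry": 0, "rz": 0}, {"x": 0, "y": 0, "z": 15, "rx": 0, "ry": 0, "rz": 0}, {"x": 0, "y": 0, "z": 20, "rx": 0, "ry": 0, "rz": 0}, {"x": 0, "y": 0, "z": 25, "rx": 0, "ry": 0, "rz": 0}, {"x": 0, "y": 0, "z": 30, "rx": 0, "ry": 0, "rz": 0}, {"x": 0, "y": 0, "z": 30, "rx": 0, "ry": 0, "rz": 0}, {"x": -25, "y": 0, "z": 30, "rx": 0, "ry": 0, "rz": 0}, {"x": -35, "y": 0, "z": 20, "rx": 0, "ry": 0, "rz": 0}, {"x": -35, "y": 0, "z": 0, "rx": 0, "ry": 0, "rz": 0}, {"x": -35, "y": 0, "z": 0, "rx": 0, "ry": 0, "rz": 0}, {"x": -35, "y": 0, "z": 0, "rx": 0, "ry": 0, "rz": 0}, {"x": 0, "y": 0, "z": 0, "rx": 0, "ry": 0, "rz": 0}, {"x": 0, "y": 0, "z": 0, "rx": 0, "ry": 0, "rz": 0}]}}

```text
t: 10.9
position: [0.4267, 0.0133, 0.2139]
eef_rot: [2.332, 2.101, 0.003]
wrist_force: [-0.1, 0.4, 0.8]
finger_gap: 0.0398
```

```bash
python3 - <<'E'
from h import *
a=save("scene","s4");b=save("side","d4")
A=cv2.resize(a[220:320,230:430],None,fx=3.2,fy=3.2);B=cv2.resize(b[220:330,250:450],None,fx=2.5,fy=2.5)
B=cv2.copyMakeBorder(B,0,0,0,A.shape[1]-B.shape[1],0)
cv2.imwrite("pics/c4.png",np.vstack([A,B])[:,:,::-1])
for n in("scene","side"): # dish moved?
    c=[]
    for k in ("0","4"):
        im=cv2.cvtColor(cv2.imread(f"pics/{dict(scene='s4',side='d4')[n] if k=='4' else n+'0'}.png"),cv2.COLOR_BGR2HSV)
        m=cv2.inRange(im,(50,50,60),(90,255,255)); M=cv2.moments(m,True); c.append((M["m10"]/M["m00"],M["m01"]/M["m00"]))
    print(n,np.round(c,2).tolist())
E
```

```text
scene [[391.28, 347.28], [391.3, 347.28]]
side [[382.93, 235.92], [382.94, 235.93]]
```

View pics/c4.png

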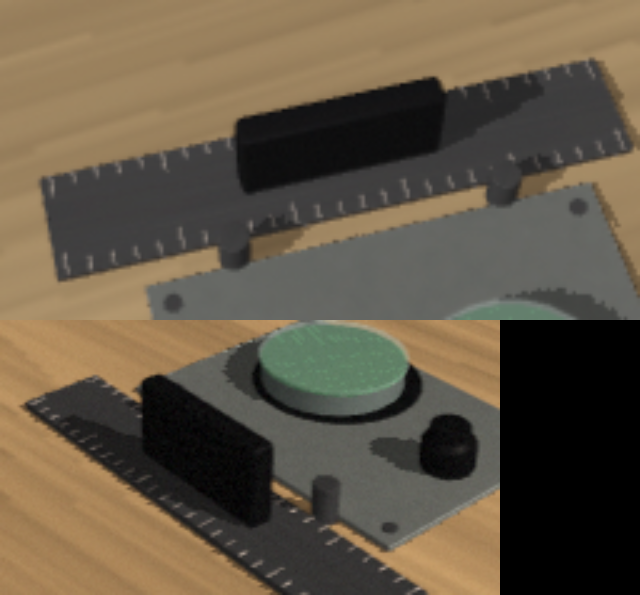

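The crop shows the blade lying flat, free of the gripper, with its front edge running from about (60,279) to (632,150) along both pins. I'll check this in numbers and hand in if it fits.

```bash
python3 - <<'E'
from h import *
f=lambda p:(p[0]/3.2+230,p[1]/3.2+220)
b=cast("scene",[f(p) for p in((60,279),(632,150),(598,60),(42,180))],.005);q=cast("scene",[(387.6,273),(303,292)],.022)
c=b.mean(0);u=(b[1]-b[0]+b[2]-b[3])[:2];u/=np.linalg.norm(u);n=np.array([u[1],-u[0]])
r=[((p-c)[:2]@n,(p-c)[:2]@u) for p in q];print(c,np.degrees(np.arctan2(-u[0],u[1])),np.round(r,4).tolist())
if all(.026<x<.040 and abs(y)<.12 for x,y in r): hand_in();print("handed in",get_state()["t"])
E
```

```text
[0.59224042 0.01256284 0.005     ] -6.059307069812421 [[0.0286, 0.0646], [0.0286, -0.0543]]
the job is handed in; nothing more can be done
the job is handed in; nothing more can be done
```

I slid the long straightedge across the bench by its rib until it met the pins, then let go, lifted clear and handed the job in at about 11 s. The job gives no verdict, so what follows rests on my own checks.

- **Contact:** pushing against the pins, the arm stalled at x = 0.590 m and the wrist force rose to about 9 N. Before contact it was about 3 N or less.
- **Resting position:** measured in the scene camera after release, both pins are 28.6 mm from the blade's centre line, inside the 22–44 mm band. They stand at +65 mm and −54 mm along the blade. True contact would read 32 mm, so the measurement is about 3 mm off, in line with pixel and calibration error.
- **Flat and free:** the last pictures show the blade lying flat with the gripper clear of it.
- **Dish:** its image moved less than 0.05 pixel in both fixed views.
- **Disagreements and failures:** the cameras differed by up to about 5 mm in absolute position, and the wrist view put the pin line about 0.5–1° steeper. The first move call was refused for incomplete rows and moved nothing.

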